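Put the dowel tray home and draw out the sanding discs

TASK

Three small wooden slide trays are screwed to the joiner's bench. First push the tray with the dowels, which was left standing out, fully home; then hook a fingertip behind the front lip of the tray with the round sanding discs and draw it out all the way to its stop. Do not pinch the tray fronts or touch what lies in the trays, pick nothing up, leave the tray with the cork blocks as it is and everything else on the bench where it lies.

Things in the scene. Friction and masses are not known exactly. Their poses are not given: they have to be found in the camera images.
- disc_unit: the disc unit, whose tray holds a stack of round sanding discs (76 mm diameter): a fixed slide-tray unit: base board 290 (its x) x 114 (its y) mm, 12 mm thick, side rails up to 30 mm, and a hood 64 mm high over its rear 55 mm; origin under the middle of the base. Its x axis is the rail: the tray is drawn out to the unit's -x (roughly towards the robot) and pushed home to its +x
- disc_tray (a joint): how far the disc tray is drawn out: 0 fully home against the back, 0.110 m at its end stop; it moves stiffly (about 2.5 N) and stays where it is left
- disc_lip (a point): the lip of the disc tray: the middle of its front board's upper inside edge (x axis along the rail, away from the robot; it moves with the tray). The board is 12 mm thick, 98 mm wide, its top 54 mm above the bench and 37 mm above the tray's floor; the tray's floor is 17.5 mm above the bench. Behind the lip (to +x) the tray is empty for 60 mm, 88 mm wide between side walls that are 9 mm lower than the lip; then come a low divider and the contents
- disc_load (a point): what lies in the disc tray (a stack of round sanding discs (76 mm diameter)), fast in it; the point at its middle, 106.5 mm behind the lip point along the rail; at most 26 mm high
- dowel_unit: the dowel unit, whose tray holds a pile of thin round dowels (10 mm thick, 78 mm long); built like the disc unit, same sizes and axes
- dowel_tray (a joint): how far the dowel tray is drawn out: 0 fully home against the back, 0.110 m at its end stop; it moves stiffly (about 2.5 N) and stays where it is left
- dowel_lip (a point): the same point on the dowel tray, same sizes as the disc tray
- dowel_load (a point): what lies in the dowel tray (a pile of thin round dowels (10 mm thick, 78 mm long)), fast in it; the point at its middle, 106.5 mm behind the lip point along the rail; at most 26 mm high
- block_unit: the block unit, whose tray holds two rectangular cork sanding blocks; built like the disc unit, same sizes and axes
- block_tray (a joint): how far the block tray is drawn out: 0 fully home against the back, 0.110 m at its end stop; it moves stiffly (about 2.5 N) and stays where it is left
- block_lip (a point): the same point on the block tray, same sizes as the disc tray
- block_load (a point): what lies in the block tray (two rectangular cork sanding blocks), fast in it; the point at its middle, 106.5 mm behind the lip point along the rail; at most 26 mm high
- dust_brush: hand dust brush lying flat, 150 x 22 x 28 mm; origin under its middle; leave alone
- tape_measure: tape measure standing on edge, 65 x 38 x 60 mm; origin under its middle; leave alone
- screw_jar: little glass jar of 32 mm diameter, 60 mm tall, steel cap; origin under its middle; leave alone
- screwdriver: screwdriver lying on the bench; leave alone
- sanding_block: loose cork sanding block 105 x 60 x 32 mm on the bench; origin under its middle; leave alone
- glue_bottle: white glue bottle of 60 mm diameter, 170 mm tall; origin under its middle; leave alone
- offcut: offcut of wood 160 x 55 x 22 mm; origin under its middle; leave alone

How it is judged:
On the way, in this order (a step that is already met when the one before it is completed fails the run):
1. the dowel tray is fully home (within 5 mm) (value of joint dowel_tray below 0.005 m), for 0.1 s.
2. the disc tray is on its way out, drawn by a finger behind its lip (value of joint disc_tray between 0.04 and 0.1 m and contact force between the fingers and disc_tray_c1 above 0.5 N), for 0.05 s.
3. the disc tray is out at its stop (within 6 mm) (value of joint disc_tray above 0.104 m), for 0.1 s.
At the end, for the whole second after the job is handed in: the dowel tray is within 5 mm of fully home, the disc tray within 6 mm of its end stop (over 104 mm out), both at rest, the block tray within 10 mm and the loose things on the bench within 30 mm of where they were (value of joint dowel_tray below 0.005 m and value of joint disc_tray above 0.104 m and distance of block_lip from where it was at the start of the episode below 0.01 m and velocity of joint each of disc_tray, dowel_tray below 0.01 m/s and distance of each of dust_brush, tape_measure, screw_jar, screwdriver, sanding_block, glue_bottle, offcut from where it was at the start of the episode below 0.03 m); the robot touches nothing.
It fails at once if a tray's front board is pinched (pressed on its face and behind its lip at once) ((contact force between the fingers and disc_tray_c0 above 0.5 N and contact force between the fingers and disc_tray_c1 above 0.5 N) or (contact force between the fingers and dowel_tray_c0 above 0.5 N and contact force between the fingers and dowel_tray_c1 above 0.5 N)).
It fails at once if what lies in a tray is touched (over 0.5 N) (contact force between the fingers and disc_tray_c2 above 0.5 N or contact force between the fingers and dowel_tray_c2 above 0.5 N or contact force between the fingers and block_tray_c2 above 0.5 N).
It fails at once if the block tray is moved more than 10 mm (distance of block_lip from where it was at the start of the episode above 0.01 m).
It fails at once if a loose thing on the bench is lifted, carried or pushed more than 30 mm (distance of any of dust_brush, tape_measure, screw_jar, screwdriver, sanding_block, glue_bottle, offcut from where it was at the start of the episode above 0.03 m).
It also fails if it takes over 48 s, if anything falls off the work surface, if the arm or the gripper's body presses on something with over 40 N, if the wrist force passes 120 N, or if a joint passes its speed limit or range.

ROBOT

A 7-joint arm with a two-finger parallel gripper is mounted at the origin on the work surface. World frame = base frame: x ahead of the robot, y to its left, z up, the work surface at z = 0. Lengths are in m, angles in rad, forces in N, time in s.
With the tool pointing down it reaches from about 0.4 to 0.85 m from the base axis. Payload 10.4 kg.
Tool frame: the origin (TCP) lies on the centre line of the jaws, within the pads' length; the fingertips stand 22 mm ahead of it and the grasp point (between the pads) lies 3 mm ahead of it; z points along the fingers, y is the direction in which the jaws open and shut (so a half turn about z gives the same grasp; the last joint's range is limited). The gripper opens to 85 mm and grips with 20 to 120 N. Pads are 22 mm wide; open, the fingers measure 114 mm over their backs; the gripper's body (76 mm by 85 mm) begins 54 mm behind the grasp point. The pads swing forward as they close: fully open they stand 13 mm farther back than shut.
Start: joints at [-1.212, 0.332, -0.065, 1.46, 0.022, 1.35, -0.088], TCP at [0.233, 0.58, 0.253] pointing down, gripper open.
Joint ranges: [-2.6, 2.6], [-0.5, 2.12], [-1.47, 1.34], [0.16, 2.42], [-1.27, 4.41], [0.06, 2.06], [-2.6, 2.6]. Speed limits (rad/s): [2.22, 2.22, 2.79, 2.79, 3.14, 3.14, 3.14].

INTERFACE

Orientations are given as a unit quaternion [x, y, z, w].
In Python, from workcell import manip gives the robot as it stands. The module is installed in compiled form; this text tells all that it offers.
- The arm moves only by the shell command python3 -m crank 'ROWS' [FORCE]. ROWS is JSON, a list of rows, each a list of 3 entries, a list of its own where there are three numbers: the opening, from -1 (shut) to 1 (fully open), then the shift along the tool's x, y, z normalised to -1 to 1, where 1 is 80 mm, then the turn, a rotation vector about the tool's x, y, z normalised to -1 to 1, where 1 is pi/4 rad. In form: [[jaw, [tx, ty, tz], [ax, ay, az]], ...]. A call has exactly 5 rows; each row shifts and turns the commanded pose from where the row before left it, along the tool's axes as they then stand; what a row does not reach is not made up. A row lasts 1/10 s, in which the tool goes at most 50 mm and 8.59 degrees, less where a joint would pass 70% of its speed; a pose out of reach is approached as far as the arm can. A call with a number of a shift or a turn outside -1 to 1 is refused whole. A call with a gripper value outside its range is refused whole. The fingers move at their own pace and stop on an object; FORCE is the grip in N (left out, the last holds). Time passes only in rows, so rows that do not move let the fingers close, or fill a call up. It gives the time, the measured TCP pose, the force and the opening at its end, in the units of the state.
- manip.get_obs(): the state, without advancing time (a new reading comes with each control period).
- manip.camera(name): name is "scene" or "top" or "wrist"; returns the picture (384x512x3 uint8, blue, green, red); there is no depth.
- manip.camera_info(name): a dict with "K" (3x3 intrinsics, pixels), "camera_from_world" (4x4, takes a point from world to camera coordinates); the wrist camera has in their place "mount" (4x4, takes a point from camera to tool coordinates, whose origin is the TCP and whose axes are the flange's). Camera axes: x right, y down, z forward; pixel columns grow to the right and rows downward; lengths in m; the calibration is good to about 2 mm. A picture is of the moment at which its call begins: read the wrist's pose just before it. camera_info takes no time and is no camera call.
- manip.hand_in(): hands the job in, once; it reports no verdict.
The state is a dict: "clock": time; "joint_pos": joint angles; "joint_velocities": joint speeds; "tau": joint torques, N m; "position": TCP position; "ee_rot": TCP orientation; "ft_force": force on the tool from outside, world axes, zero at the start; "torque": the same for the moment, N m; "grip_width": opening from 0.0 (shut) to 1.0 (fully open).
Only numpy, scipy, OpenCV 4.12 (cv2) and the standard library are available. Lean on these libraries where they do the work, as an engineer would, in place of code of your own. Each camera call takes 0.05 s, during which the arm holds its last target.

## Working session

There is one attempt and no reset: what is moved stays moved. The work goes in short steps, Python scripts to look and compute and a shell command to move; the robot and the scene stay as the last step left them, time stands still between calls to the robot, and variables do not carry over. Pictures are saved under pics/ and viewed, and the job is handed in when it is done.

```bash
mkdir -p pics; python3 - <<'E'
from workcell import manip
import cv2
o=manip.get_obs(); print(o)
for n in("top","scene"):
    cv2.imwrite(f"pics/{n}0.png",manip.camera(n)); i=manip.camera_info(n); print(n,i["K"],i["camera_from_world"])
print(manip.camera_info("wrist"))
E
```

```text
{'clock': 0.0, 'joint_pos': array([-1.21161595,  0.33289171, -0.06467772,  1.46093999,  0.02160095,
        1.34988234, -0.08852961]), 'joint_velocities': array([-0.0009532 ,  0.00078741,  0.00016849,  0.00052047,  0.00163014,
        0.00138928, -0.00085086]), 'tau': array([-1.53704721e-03, -6.25459743e+01,  4.82807925e-02, -3.91592252e+01,
        1.60921784e-02,  1.00479749e-02, -3.21215694e-07]), 'position': array([0.23274808, 0.57968168, 0.25250409]), 'ee_rot': array([ 1.89747422e-01,  9.81832678e-01, -7.06096473e-04, -9.91293756e-05]), 'ft_force': array([ 0.43585265,  0.43907181, -0.09469204]), 'torque': array([-0.03438838, -0.01283241, -0.02207962]), 'grip_width': 0.9996123953981751}
top [[423.30365735   0.         250.66607883]
 [  0.         423.30365735 192.42793859]
 [  0.           0.           1.        ]] [[-1.17670650e-04 -9.99996912e-01  2.48248846e-03 -2.11961695e-02]
 [-9.93745796e-01 -1.60275013e-04 -1.11665869e-01  5.74395280e-01]
 [ 1.11665922e-01 -2.48010227e-03 -9.93742709e-01  1.31214178e+00]
 [ 0.00000000e+00  0.00000000e+00  0.00000000e+00  1.00000000e+00]]
scene [[396.84511238   0.         258.66555349]
 [  0.         396.84511238 192.33354605]
 [  0.           0.           1.        ]] [[ 0.52633106  0.85026392  0.00518369 -0.26895257]
 [ 0.52143027 -0.31794865 -0.7918454  -0.24087813]
 [-0.67162943  0.41947576 -0.6106996   1.62887144]
 [ 0.          0.          0.          1.        ]]
{'K': array([[319.28465405,   0.        , 251.9503907 ],
       [  0.        , 319.28465405, 193.28521536],
       [  0.        ,   0.        ,   1.        ]]), 'mount': array([[ 4.06916855e-04, -9.54243539e-01, -2.99030272e-01,
         7.62855776e-02],
       [ 9.99999788e-01,  2.36420344e-04,  6.06340565e-04,
        -4.77643541e-04],
       [-5.07899726e-04, -2.99030455e-01,  9.54243433e-01,
        -1.21163554e-01],
       [ 0.00000000e+00,  0.00000000e+00,  0.00000000e+00,
         1.00000000e+00]])}
```

View pics/top0.png

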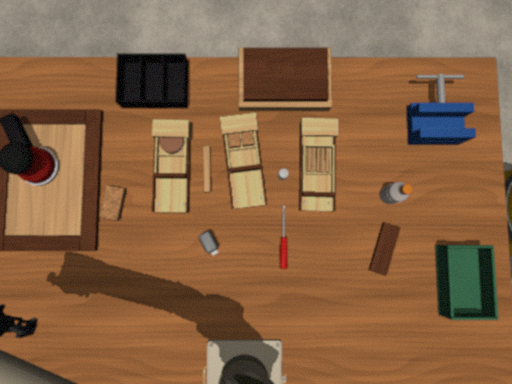

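View pics/scene0.png

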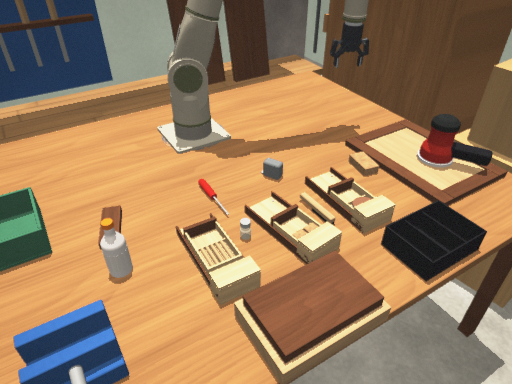

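```bash
python3 - <<'E'
import cv2
i=cv2.imread("pics/top0.png")
c=i[85:265,130:400]
cv2.imwrite("pics/topc.png",cv2.resize(c,None,fx=2.96,fy=2.96,interpolation=cv2.INTER_CUBIC)[:600,:800])
E
```

```text
(no output)
```

View pics/topc.png

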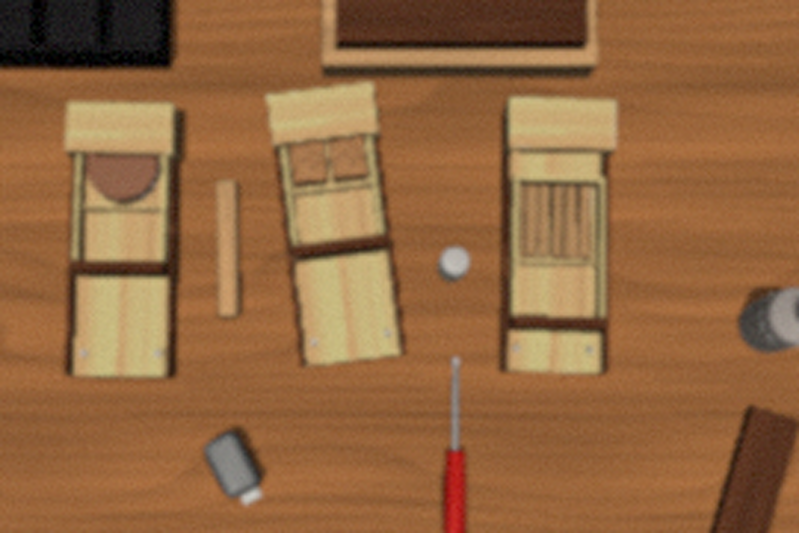

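The top view shows the disc tray on the left (front board at about px (171,175)). The block tray is in the middle, and the dowel tray is on the right, drawn out, with its front board at about px (318,194). Next I'll measure these points.

```bash
cat > h.py <<'E'
import numpy as np
from scipy.spatial.transform import Rotation as R
from workcell import manip
def bp(n,u,v,z,obs=None):
    i=manip.camera_info(n); K=i["K"]
    if n=="wrist":
        M=np.eye(4);M[:3,:3]=R.from_quat(obs["ee_rot"]).as_matrix();M[:3,3]=obs["position"];T=M@i["mount"]
    else: T=np.linalg.inv(i["camera_from_world"])
    d=T[:3,:3]@np.linalg.inv(K)@[u,v,1]; c=T[:3,3]
    return c+d*(z-c[2])/d[2]
def st():
    o=manip.get_obs(); print(round(o["clock"],2),o["position"].round(4),R.from_quat(o["ee_rot"]).as_matrix().round(3).tolist(),o["ft_force"].round(1),round(o["grip_width"],2)); return o
E
python3 - <<'E'
from h import *
print("cam",np.linalg.inv(manip.camera_info("top")["camera_from_world"])[:3,3])
P={"disc base fl":(68,376,.012),"disc base fr":(170,376,.012),"disc hood bl":(68,102,.064),"hood br":(176,104,.064),"hood fl":(65,152,.064),"hood fr":(174,154,.064),
"disc lip l":(76,262,.054),"disc lip r":(170,262,.054),
"dowel base fl":(502,372,.012),"base fr":(604,374,.012),"d hood bl":(508,97,.064),"d hood br":(616,99,.064),"d hood fl":(506,149,.064),"d hood fr":(617,150,.064),"dowel lip l":(510,318,.054),"lip r":(605,318,.054),
"block lip l":(296,250,.054),"block lip r":(390,237,.054),"block base fl":(304,364,.012),"fr":(402,354,.012),"jar":(455,262,.06),"driver tip":(456,357,.01),"tape":(235,465,.06)}
for k,(u,v,z) in P.items(): print(k,bp("top",130+u/2.96,85+v/2.96,z).round(4))
E
```

```text
cam [ 0.42427888 -0.0178498   1.3681243 ]
disc base fl [0.5134 0.2919 0.012 ]
disc base fr [0.5134 0.1815 0.012 ]
disc hood bl [0.8028 0.2875 0.064 ]
hood br [0.8007 0.1723 0.064 ]
hood fl [0.7483 0.2893 0.064 ]
hood fr [0.7461 0.1735 0.064 ]
disc lip l [0.6316 0.2769 0.054 ]
disc lip r [0.6317 0.1773 0.054 ]
dowel base fl [ 0.5178 -0.1783  0.012 ]
base fr [ 0.5156 -0.2888  0.012 ]
d hood bl [ 0.8085 -0.1824  0.064 ]
d hood br [ 0.8064 -0.2978  0.064 ]
d hood fl [ 0.7517 -0.1795  0.064 ]
d hood fr [ 0.7507 -0.2976  0.064 ]
dowel lip l [ 0.572  -0.1825  0.054 ]
lip r [ 0.572  -0.2828  0.054 ]
block lip l [0.6446 0.0438 0.054 ]
block lip r [ 0.6586 -0.056   0.054 ]
block base fl [0.5264 0.0364 0.012 ]
fr [ 0.5373 -0.0699  0.012 ]
jar [ 0.6308 -0.1244  0.06  ]
driver tip [ 0.5342 -0.1287  0.01  ]
tape [0.4179 0.1056 0.06  ]
```

```bash
python3 -m crank '[[-1,[0,0,0],[0,0,-0.16]],[-1,[0,0,0],[0,0,-0.16]],[-1,[0,0,0],[0,0,-0.167]],[-1,[-0.5,-0.1,0],[0,0,0]],[-1,[-0.5,-0.4,0],[0,0,0]]]' 20; python3 -c "
from h import *; st()"
```

```text
clock: 0.6
position: [0.3108, 0.5424, 0.2523]
ee_rot: [-0.003, 1.0, 0.0, -0.001]
ft_force: [1.0, -0.6, 0.4]
grip_width: 0.146
0.6 [0.3108 0.5424 0.2523] [[-1.0, -0.006, -0.001], [-0.006, 1.0, 0.0], [0.001, 0.0, -1.0]] [ 1.  -0.6  0.4] 0.15
```

```bash
python3 -m crank '[[-1,[-0.3,-0.45,0],[0,0,0]],[-1,[-0.3,-0.45,0],[0,0,0]],[-1,[-0.3,-0.45,0],[0,0,0]],[-1,[-0.3,-0.45,0],[0,0,0]],[-1,[-0.3,-0.45,0],[0,0,0]]]'; python3 -m crank '[[-1,[-0.1,-0.5,0],[0,0,0]],[-1,[-0.1,-0.5,0],[0,0,0]],[-1,[-0.1,-0.5,0],[0,0,0]],[-1,[-0.1,-0.5,0],[0,0,0]],[-1,[-0.1,-0.5,0],[0,0,0]]]'
```

```text
clock: 1.1
position: [0.4327, 0.3592, 0.2531]
ee_rot: [-0.0, 1.0, -0.0, -0.0]
ft_force: [0.4, 1.1, -0.0]
grip_width: -0.0
clock: 1.6
position: [0.4721, 0.1592, 0.2531]
ee_rot: [-0.0, 1.0, 0.0, -0.0]
ft_force: [0.8, -0.3, 0.5]
grip_width: -0.0
```

```bash
python3 -m crank '[[-1,[0,-0.5,0],[0,0,0]],[-1,[0,-0.5,0],[0,0,0]],[-1,[0,-0.5,0],[0,0,0]],[-1,[0,-0.5,0],[0,0,0]],[-1,[0,-0.5,0],[0,0,0]]]'
```

```text
clock: 2.1
position: [0.4719, -0.0407, 0.2532]
ee_rot: [-0.0, 1.0, 0.0, -0.0]
ft_force: [1.0, 0.1, -0.1]
grip_width: -0.003
```

```bash
python3 -m crank '[[-1,[0,-0.48,0],[0,0,0]],[-1,[0,-0.48,0],[0,0,0]],[-1,[0,-0.48,0],[0,0,0]],[-1,[0,-0.48,0],[0,0,0]],[-1,[0,-0.48,0],[0,0,0]]]'; python3 - <<'E'
from h import *; import cv2
st(); i=manip.camera("wrist"); cv2.imwrite("pics/w1.png",i); i=manip.camera("top"); cv2.imwrite("pics/t1.png",i)
E
```

```text
clock: 2.6
position: [0.4721, -0.2325, 0.2532]
ee_rot: [-0.0, 1.0, 0.0, -0.0]
ft_force: [0.5, 0.1, 0.3]
grip_width: -0.001
2.6 [ 0.4721 -0.2325  0.2532] [[-1.0, -0.001, -0.0], [-0.001, 1.0, 0.0], [0.0, 0.0, -1.0]] [0.5 0.1 0.3] -0.0
```

View pics/w1.png

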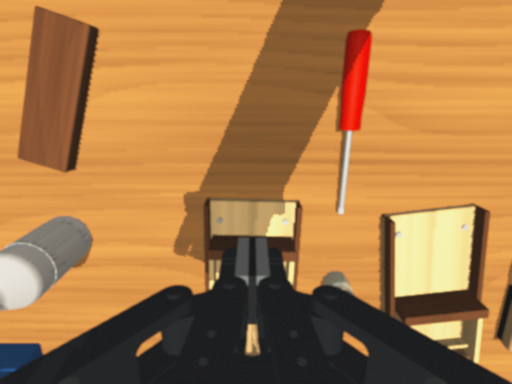

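The dowel tray's front board spans px (207–300, 237–249), and the shut fingers line up with its middle at u ≈ 252.

```bash
python3 - <<'E'
from h import *
o=manip.get_obs()
for a in [(208,237,.054),(300,237,.054),(208,200,.012),(299,202,.012)]: print(a,bp("wrist",*a,o).round(4))
E
```

```text
(208, 237, 0.054) [ 0.5448 -0.286   0.054 ]
(300, 237, 0.054) [ 0.5453 -0.1849  0.054 ]
(208, 200, 0.012) [ 0.516  -0.2902  0.012 ]
(299, 202, 0.012) [ 0.5191 -0.1812  0.012 ]
```

```bash
python3 -m crank '[[-1,[0,0,0.48],[0,0,0]],[-1,[0,0,0.48],[0,0,0]],[-1,[0,0,0.48],[0,0,0]],[-1,[0,0,0.48],[0,0,0]],[-1,[0,0,0.48],[0,0,0]]]' && python3 -m crank '[[-1,[-0.2,0,0],[0,0,0]],[-1,[-0.2,0,0],[0,0,0]],[-1,[-0.2,0,0],[0,0,0]],[-1,[-0.1,0,0],[0,0,0]],[-1,[-0.1,0,0],[0,0,0]]]'
```

```text
clock: 3.2
position: [0.4723, -0.2304, 0.0597]
ee_rot: [-0.001, 1.0, 0.0, 0.0]
ft_force: [1.5, 0.2, -1.0]
grip_width: 0.002
clock: 3.7
position: [0.5366, -0.2307, 0.061]
ee_rot: [-0.0, 1.0, 0.0, -0.0]
ft_force: [-0.5, 0.7, 0.7]
grip_width: -0.004
```

```bash
python3 -m crank '[[-1,[-0.12,0,0],[0,0,0]],[-1,[-0.12,0,0],[0,0,0]],[-1,[-0.12,0,0],[0,0,0]],[-1,[-0.12,0,0],[0,0,0]],[-1,[-0.12,0,0],[0,0,0]]]' && python3 -m crank '[[-1,[-0.06,0,0],[0,0,0]],[-1,[-0.06,0,0],[0,0,0]],[-1,[-0.06,0,0],[0,0,0]],[-1,[-0.03,0,0],[0,0,0]],[-1,[-0.03,0,0],[0,0,0]]]'
```

```text
clock: 4.2
position: [0.5849, -0.2315, 0.0613]
ee_rot: [-0.0, 1.0, -0.0, -0.0]
ft_force: [-3.4, -2.3, 1.4]
grip_width: 0.001
clock: 4.7
position: [0.6037, -0.231, 0.0612]
ee_rot: [-0.0, 1.0, 0.0, -0.0]
ft_force: [-2.3, -2.0, 0.1]
grip_width: 0.003
```

Pushing at about 3 N. I'll go on in small steps until the force rises at the back stop.

```bash
python3 -m crank '[[-1,[-0.03,0,0],[0,0,0]],[-1,[-0.03,0,0],[0,0,0]],[-1,[-0.03,0,0],[0,0,0]],[-1,[-0.03,0,0],[0,0,0]],[-1,[-0.03,0,0],[0,0,0]]]'
```

```text
clock: 5.2
position: [0.6158, -0.2309, 0.0612]
ee_rot: [-0.0, 1.0, 0.0, -0.0]
ft_force: [-2.3, -2.5, 0.2]
grip_width: -0.001
```

```bash
python3 -m crank '[[-1,[-0.03,0,0],[0,0,0]],[-1,[-0.03,0,0],[0,0,0]],[-1,[-0.02,0,0],[0,0,0]],[-1,[-0.02,0,0],[0,0,0]],[-1,[0,0,0],[0,0,0]]]'
```

```text
clock: 5.7
position: [0.6228, -0.231, 0.0612]
ee_rot: [-0.0, 1.0, 0.0, -0.001]
ft_force: [-7.2, -0.2, 5.1]
grip_width: 0.004
```

```bash
python3 -m crank '[[-1,[-0.03,0,0],[0,0,0]],[-1,[-0.02,0,0],[0,0,0]],[-1,[0,0,0],[0,0,0]],[-1,[0,0,0],[0,0,0]],[-1,[0,0,0],[0,0,0]]]'; python3 - <<'E'
from h import *; import cv2
i=manip.camera("top"); cv2.imwrite("pics/t2.png",cv2.resize(i[85:265,130:400],None,fx=2.96,fy=2.96,interpolation=cv2.INTER_CUBIC))
E
```

```text
clock: 6.2
position: [0.6231, -0.2311, 0.0611]
ee_rot: [0.0, 1.0, 0.001, -0.005]
ft_force: [-26.5, 4.1, 18.9]
grip_width: -0.0
```

View pics/t2.png

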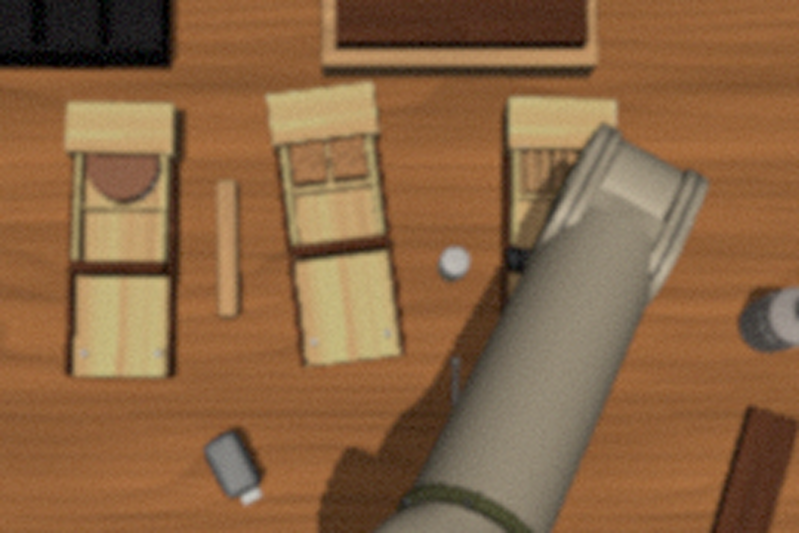

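The tray is hard against the stop: 26 N and no further travel. Backing off and lifting.

```bash
python3 -m crank '[[-1,[0.2,0,0],[0,0,0]],[-1,[0.4,0,0],[0,0,0]],[-1,[0.2,0,-0.3],[0,0,0]],[-1,[0,0,-0.5],[0,0,0]],[-1,[0,0,-0.5],[0,0,0]]]'; python3 -m crank '[[-1,[0,0.1,-0.5],[0,0,0]],[-1,[0,0.4,-0.4],[0,0,0]],[-1,[0,0.5,0],[0,0,0]],[-1,[0,0.5,0],[0,0,0]],[-1,[0,0.5,0],[0,0,0]]]'; python3 -m crank '[[-1,[0,0.5,0],[0,0,0]],[-1,[0,0.5,0],[0,0,0]],[-1,[0,0.5,0],[0,0,0]],[-1,[0,0.5,0],[0,0,0]],[-1,[0,0.5,0],[0,0,0]]]'
```

```text
clock: 6.75
position: [0.5636, -0.2302, 0.1666]
ee_rot: [-0.001, 1.0, 0.001, 0.0]
ft_force: [1.4, -0.4, 0.3]
grip_width: 0.002
clock: 7.25
position: [0.564, -0.0685, 0.2381]
ee_rot: [-0.001, 1.0, 0.001, 0.001]
ft_force: [1.0, 1.1, -0.7]
grip_width: 0.005
clock: 7.75
position: [0.5634, 0.1317, 0.2379]
ee_rot: [-0.001, 1.0, 0.001, 0.001]
ft_force: [0.1, -0.2, 0.4]
grip_width: -0.0
```

Next I move to (0.563, 0.230) and look with the wrist and top cameras.

```bash
python3 -m crank '[[-1,[0,0.4,0],[0,0,0]],[-1,[0,0.4,0],[0,0,0]],[-1,[0,0.43,0],[0,0,0]],[-1,[0,0,0],[0,0,0]],[-1,[0,0,0],[0,0,0]]]'; python3 - <<'E'
from h import *; import cv2
st(); i=manip.camera("wrist"); cv2.imwrite("pics/w3.png",i)
i=manip.camera("top"); cv2.imwrite("pics/t3.png",cv2.resize(i[85:265,130:400],None,fx=2.96,fy=2.96,interpolation=cv2.INTER_CUBIC))
E
```

```text
clock: 8.25
position: [0.5631, 0.2288, 0.2373]
ee_rot: [-0.002, 1.0, 0.0, 0.0]
ft_force: [-0.2, -0.5, 0.0]
grip_width: 0.005
8.25 [0.5631 0.2288 0.2373] [[-1.0, -0.003, 0.0], [-0.003, 1.0, 0.001], [-0.0, 0.001, -1.0]] [-0.2 -0.5  0. ] 0.01
```

View pics/w3.png

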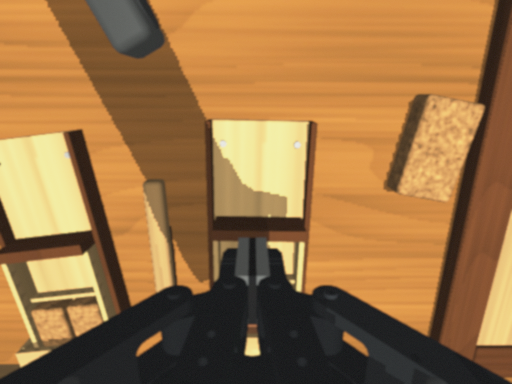

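View pics/t3.png

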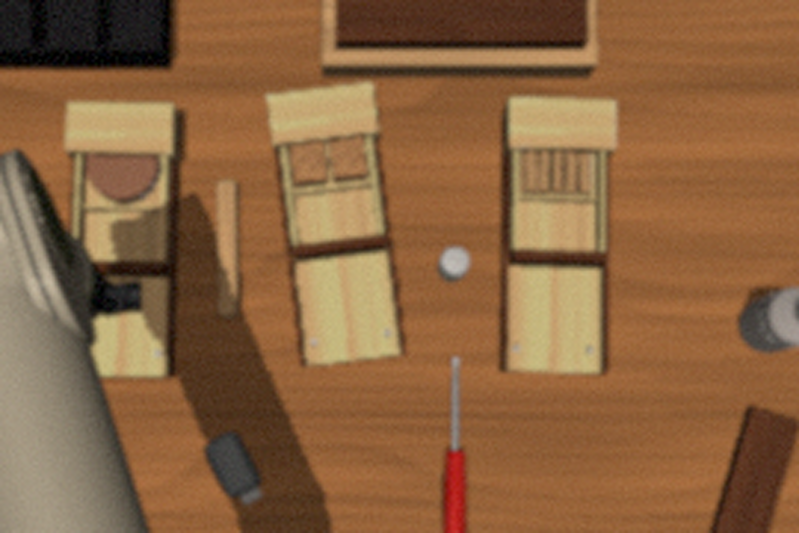

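The top view shows the dowel tray home, with its lip near crop (556,252). In the wrist view the disc tray's board spans px (212–308, 218–240), with the lighter top band at 230–240.

```bash
python3 - <<'E'
from h import *
import cv2
o=manip.get_obs()
for a in [(212,240,.054),(308,240,.054),(212,230,.054),(308,230,.054),(210,120,.012),(313,122,.012)]: print(a,bp("wrist",*a,o).round(4))
i=cv2.imread("pics/w3.png")[190:310,180:340]; cv2.imwrite("pics/w3c.png",cv2.resize(i,None,fx=5,fy=5,interpolation=cv2.INTER_CUBIC))
E
```

```text
(212, 240, 0.054) [0.6342 0.1844 0.054 ]
(308, 240, 0.054) [0.6342 0.285  0.054 ]
(212, 230, 0.054) [0.6228 0.1848 0.054 ]
(308, 230, 0.054) [0.6228 0.2844 0.054 ]
(210, 120, 0.012) [0.5145 0.1817 0.012 ]
(313, 122, 0.012) [0.5166 0.2912 0.012 ]
```

View pics/w3c.png

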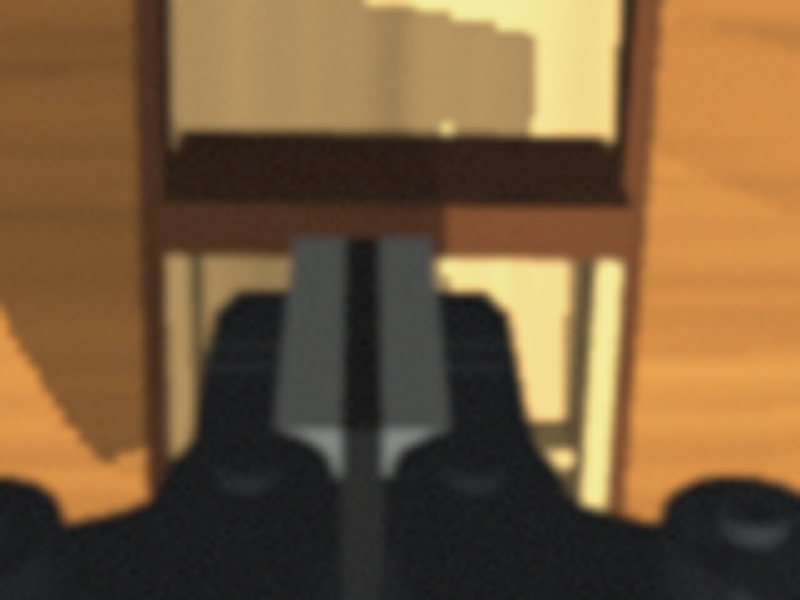

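```bash
python3 -m crank '[[-1,[-0.4,0.07,0],[0,0,0]],[-1,[-0.4,0,0],[0,0,0]],[-1,[-0.46,0,0],[0,0,0]],[-1,[0,0,0.5],[0,0,0]],[-1,[0,0,0.5],[0,0,0]]]'; python3 - <<'E'
from h import *; import cv2
st(); i=manip.camera("wrist")[150:380,130:390]; cv2.imwrite("pics/w4.png",cv2.resize(i,None,fx=2.6,fy=2.6,interpolation=cv2.INTER_CUBIC))
E
```

```text
clock: 8.85
position: [0.6663, 0.2313, 0.1574]
ee_rot: [0.001, 1.0, 0.0, 0.002]
ft_force: [-0.6, 0.4, -0.9]
grip_width: -0.0
8.85 [0.6663 0.2313 0.1574] [[-1.0, 0.002, 0.003], [0.002, 1.0, 0.0], [-0.003, 0.0, -1.0]] [-0.6  0.4 -0.9] -0.0
```

View pics/w4.png

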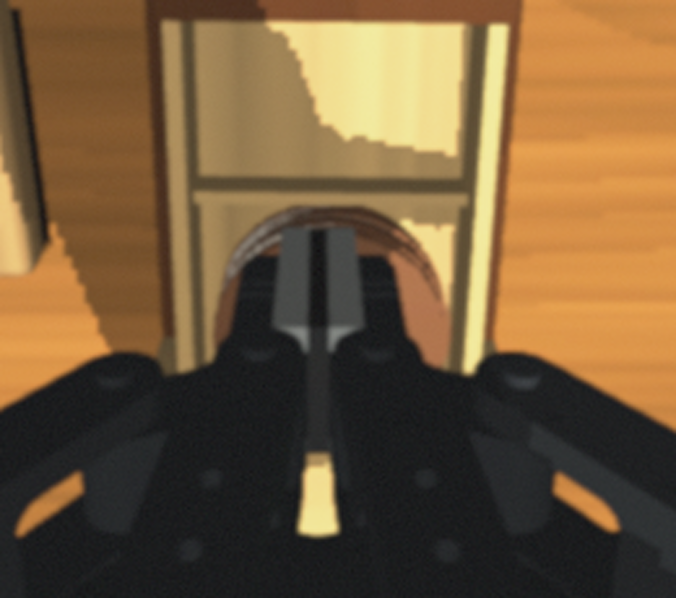

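```bash
python3 - <<'E'
from h import *
o=manip.get_obs()
for a in [(259,158.5,.054),(259,218.5,.022),(259,222,.03),(257,229,.035)]: print(a,bp("wrist",*a,o).round(4))
E
```

```text
(259, 158.5, 0.054) [0.6277 0.2346 0.054 ]
(259, 218.5, 0.022) [0.6844 0.2355 0.022 ]
(259, 222, 0.03) [0.6843 0.2354 0.03  ]
(257, 229, 0.035) [0.6882 0.2337 0.035 ]
```

The lip is at x ≈ 0.628–0.634 and the divider at about 0.687. I'll centre at x ≈ 0.656 and go down.

```bash
python3 -m crank '[[-1,[0.11,0.03,0.1],[0,0,0]],[-1,[0,0,0.3],[0,0,0]],[-1,[0,0,0.3],[0,0,0]],[-1,[0,0,0.3],[0,0,0]],[-1,[0,0,0.2],[0,0,0]]]'
```

```text
clock: 9.4
position: [0.6552, 0.2344, 0.0608]
ee_rot: [0.0, 1.0, -0.0, -0.0]
ft_force: [-0.9, 0.2, 0.3]
grip_width: -0.001
```

```bash
python3 -m crank '[[-1,[0.1,0,0],[0,0,0]],[-1,[0.1,0,0],[0,0,0]],[-1,[0.1,0,0],[0,0,0]],[-1,[0.1,0,0],[0,0,0]],[-1,[0.1,0,0],[0,0,0]]]';  python3 -m crank '[[-1,[0.1,0,0],[0,0,0]],[-1,[0.1,0,0],[0,0,0]],[-1,[0.1,0,0],[0,0,0]],[-1,[0.1,0,0],[0,0,0]],[-1,[0.1,0,0],[0,0,0]]]'
```

```text
clock: 9.9
position: [0.6155, 0.2356, 0.0628]
ee_rot: [-0.0, 1.0, 0.001, 0.001]
ft_force: [4.4, -0.3, 3.3]
grip_width: 0.0
clock: 10.4
position: [0.5746, 0.2358, 0.0613]
ee_rot: [-0.0, 1.0, 0.0, 0.0]
ft_force: [3.2, 1.7, 1.7]
grip_width: -0.001
```

```bash
python3 -m crank '[[-1,[0.08,0,0],[0,0,0]],[-1,[0.08,0,0],[0,0,0]],[-1,[0.08,0,0],[0,0,0]],[-1,[0.08,0,0],[0,0,0]],[-1,[0.06,0,0],[0,0,0]]]';  python3 -m crank '[[-1,[0.04,0,0],[0,0,0]],[-1,[0.04,0,0],[0,0,0]],[-1,[0.03,0,0],[0,0,0]],[-1,[0.03,0,0],[0,0,0]],[-1,[0,0,0],[0,0,0]]]'
```

```text
clock: 10.9
position: [0.5443, 0.2355, 0.0612]
ee_rot: [-0.0, 1.0, 0.0, -0.0]
ft_force: [2.0, 1.9, -0.2]
grip_width: -0.001
clock: 11.4
position: [0.5413, 0.2349, 0.0624]
ee_rot: [0.001, 1.0, 0.001, 0.008]
ft_force: [38.4, 5.9, -26.4]
grip_width: -0.001
```

A stop at 38 N. I'll ease off the lip into the free space, lift, and check.

```bash
python3 -m crank '[[-1,[-0.1,0,0],[0,0,0]],[-1,[-0.1,0,0],[0,0,0]],[-1,[-0.1,0,0],[0,0,0]],[-1,[-0.03,0,0],[0,0,0]],[-1,[0,0,-0.1],[0,0,0]]]' &&  python3 -m crank '[[-1,[0,0,-0.3],[0,0,0]],[-1,[0,0,-0.5],[0,0,0]],[-1,[0,0,-0.5],[0,0,0]],[-1,[0,0,-0.5],[0,0,0]],[-1,[0,0,-0.5],[0,0,0]]]' && python3 -m crank '[[-1,[0,0.5,0],[0,0,0]],[-1,[0,0.5,0],[0,0,0]],[-1,[0,0.5,0],[0,0,0]],[-1,[0,0.5,0],[0,0,0]],[-1,[0,0.5,0],[0,0,0]]]'
python3 - <<'E'
from h import *; import cv2
i=manip.camera("top"); cv2.imwrite("pics/t5.png",cv2.resize(i[85:265,130:400],None,fx=2.96,fy=2.96,interpolation=cv2.INTER_CUBIC))
E
```

```text
clock: 11.9
position: [0.5595, 0.2349, 0.0684]
ee_rot: [-0.0, 1.0, -0.001, -0.001]
ft_force: [-0.8, -0.0, -1.1]
grip_width: 0.001
clock: 12.4
position: [0.5595, 0.2352, 0.2556]
ee_rot: [-0.0, 1.0, 0.0, -0.0]
ft_force: [1.3, 1.5, -0.7]
grip_width: -0.003
clock: 12.9
position: [0.5593, 0.4369, 0.2541]
ee_rot: [-0.0, 1.0, 0.0, -0.0]
ft_force: [-0.2, -0.3, -0.2]
grip_width: 0.001
```

View pics/t5.png

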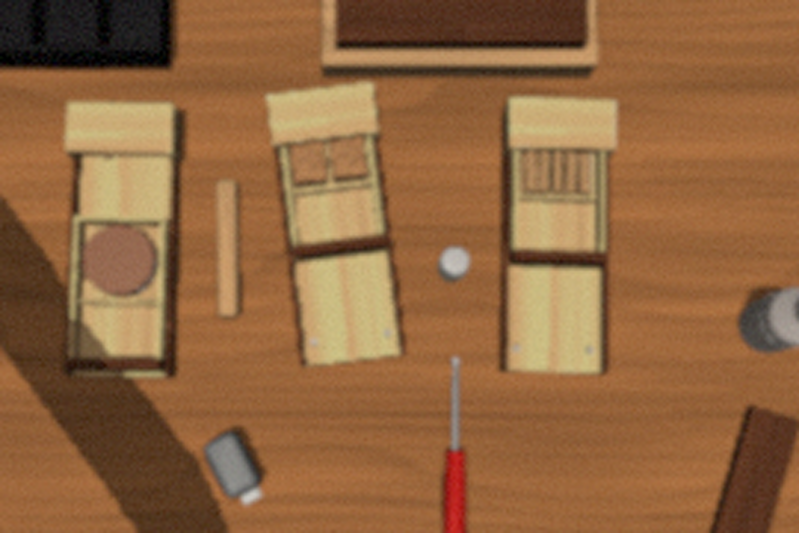

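The disc tray looks fully out and the dowel tray home. I'll check both travels to sub-pixel in the images.

```bash
python3 - <<'E'
from h import *; import cv2
a=manip.camera("top"); b=cv2.imread("pics/top0.png")
from scipy.ndimage import gaussian_filter1d
def prof(im,u0,u1): return np.round(gaussian_filter1d(im[:,u0:u1].astype(float).mean((1,2)),.7),0)
for nm,u0,u1 in(("disc",160,185),("dowel",305,331)):
    for im,t in((b,"before"),(a,"after")):
        print(nm,t,list(enumerate(prof(im,u0,u1)[150:215].astype(int),150)))
E
```

```text
disc before [(150, np.int64(116)), (151, np.int64(118)), (152, np.int64(125)), (153, np.int64(136)), (154, np.int64(140)), (155, np.int64(134)), (156, np.int64(133)), (157, np.int64(147)), (158, np.int64(158)), (159, np.int64(160)), (160, np.int64(160)), (161, np.int64(160)), (162, np.int64(160)), (163, np.int64(160)), (164, np.int64(160)), (165, np.int64(160)), (166, np.int64(160)), (167, np.int64(160)), (168, np.int64(160)), (169, np.int64(160)), (170, np.int64(160)), (171, np.int64(156)), (172, np.int64(137)), (173, np.int64(99)), (174, np.int64(66)), (175, np.int64(52)), (176, np.int64(47)), (177, np.int64(59)), (178, np.int64(102)), (179, np.int64(145)), (180, np.int64(164)), (181, np.int64(167)), (182, np.int64(167)), (183, np.int64(166)), (184, np.int64(167)), (185, np.int64(167)), (186, np.int64(167)), (187, np.int64(167)), (188, np.int64(167)), (189, np.int64(167)), (190, np.int64(167)), (191, np.int64(167)), (192, np.int64(167)), (193, np.int64(167)), (194, np.int64(167)), (195, np.int64(167)), (196, np.int64(167)), (197, np.int64(168)), (198, np.int64(167)), (199, np.int64
[... 3948 characters left out ...]
3, np.int64(169)), (184, np.int64(169)), (185, np.int64(169)), (186, np.int64(169)), (187, np.int64(169)), (188, np.int64(169)), (189, np.int64(169)), (190, np.int64(169)), (191, np.int64(169)), (192, np.int64(169)), (193, np.int64(169)), (194, np.int64(169)), (195, np.int64(169)), (196, np.int64(169)), (197, np.int64(169)), (198, np.int64(169)), (199, np.int64(169)), (200, np.int64(169)), (201, np.int64(168)), (202, np.int64(168)), (203, np.int64(168)), (204, np.int64(168)), (205, np.int64(169)), (206, np.int64(169)), (207, np.int64(169)), (208, np.int64(168)), (209, np.int64(162)), (210, np.int64(145)), (211, np.int64(123)), (212, np.int64(112)), (213, np.int64(110)), (214, np.int64(110))]
```

```bash
python3 -c "
from h import *; st(); print(manip.hand_in())"
```

```text
13.0 [0.5564 0.442  0.2523] [[-1.0, -0.009, -0.003], [-0.009, 1.0, 0.002], [0.003, 0.002, -1.0]] [0.5 0.2 0. ] -0.0
the job is handed in; nothing more can be done
None
```

Both trays are where the task wanted them, and I handed the job in at 13.0 s of the 48 s allowed; the hand-in gave no verdict.

- **Dowel tray:** I pushed it home with the shut fingers on its front face, until it met a hard stop at about 26 N with no further travel.
- **Disc tray:** I lowered the shut fingertips into the empty space behind its lip and drew it out to a hard stop at about 38 N. I then eased off the lip, lifted clear and moved the arm aside.

**Last checks:**
- **Travel:** In the top camera, the disc lip stands about 108–109 mm farther out than the dowel lip, measured from each unit's base edge. That fits one tray at its 110 mm stop and the other fully home, give or take about 2 mm.
- **Disc tray start:** It had been about 7 mm out at the start, not fully home.
- **Everything else:** The block tray, jar, screwdriver and tape measure show no shift in the top-view crops. I did not look again at the loose sanding block or the far parts of the bench.
- **Arm:** At hand-in it was clear of everything, with about 0 N on the tool.

**One disagreement:** My readings of the disc lip's starting position differed by 6 mm (x = 0.628 to 0.634 m). I went in near the middle of the free space, so this did no harm.

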